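Squeeze-test the detector's rubber mounts and fit the soft ones

TASK

One of the three look-alike blue rubber vibration mounts has gone hard with age, which only a gentle squeeze across its rubber flanks can tell. Squeeze each one between the fingers (never with more than 40 N), set the two that still give fully home in the rail of the detector foot, squeezed so that they slip between its walls, upright and square across it and without jamming them in by force, and put the hardened one in the red reject tray. Let go of them all and leave the other things on the bench where they are.

Things in the scene. Friction and masses are not known exactly. Their poses are not given: they have to be found in the camera images.
- mount_1: one of three look-alike vibration mounts, 0.2 kg: steel core 32 (x) x 26 (y) x 50 (z) mm, on its +y and -y sides a blue rubber flank with a flat upright face 30 x 48 mm, 58 mm over both faces. Origin: centre of underside, z up, y the squeeze direction. A 20 N pinch closes a soft one by 11 to 15 mm in all, a hardened one by about 2 mm; over 40 N on a face spoils it
- mount_2: same as mount_1 in looks, sizes, origin, axes and limits (flanks spring about 3 N/mm each if soft, stop at 8 mm each, and spring back when let go). Which mounts are soft is not known beforehand
- mount_3: same as mount_1 in looks, sizes, origin, axes and limits (flanks spring about 3 N/mm each if soft, stop at 8 mm each, and spring back when let go). Which mounts are soft is not known beforehand
- rail: fixed detector foot: blue-grey plate 110 (x) x 200 (y) x 10 (z) mm; on it two aluminium walls along y form a straight rail open at both ends, 190 mm long, 50 mm wide inside, walls 10 mm thick and 15 mm above the plate; origin: centre of underside, z up. A mount sits across it, its y along the rail's x, at any place along it; gripped high, the fingers pass over the walls
- rail_floor (a point): centre of the rail's floor between the walls (plate top, 10 mm above the bench); axes as rail. The underside of a mount that is fully home lies at this height. Let go there, a soft mount bears on each wall with about 12 N; over 60 N in all between a mount and the rail counts as jamming
- tray: the fixed red open reject tray, 150 (x) x 180 (y) x 40 (z) mm outside, walls and floor 4 mm thick; origin: centre of its underside on the bench, z up
- tray_in (a point): centre of the reject tray's inner floor (4 mm above the bench), axes as the tray's
- bottle: bystander, leave alone: amber jar with a blue cap, 56 mm dia, 110 mm tall; origin: centre of the underside
- beaker: bystander, leave alone: glass beaker, 70 mm dia, 90 mm tall; origin: centre of the underside
- wrench: bystander, leave alone: steel wrench, 150 mm long, lying along its x axis
- screwdriver: bystander, leave alone: screwdriver, 170 mm long, lying along its x axis
- vial: bystander, leave alone: small amber vial with a white cap, 28 mm dia, 50 mm tall; origin: centre of the underside
- planchet: bystander, leave alone: steel sample dish, 50 mm dia, 8 mm high; origin: centre of the underside
- weight: bystander, leave alone: brass weight with a knob, 40 mm dia, 58 mm tall; origin: centre of the underside
There are look-alikes about, which are no part of the job. Leave any pink look-alike of the mount_2 alone. What is shaped like the mount_3 but turquoise is not meant.

How it is judged (in metres and radians):
At the end, for the whole second after the job is handed in: Two mounts home in the rail: underside within 3 mm of its floor, within 6 mm of its midline and 85 mm of its middle, upright (0.08 rad), square across it (0.2 rad); the third inside the red tray (65 mm in x, 80 mm in y of its centre, below 40 mm); all at rest (((x of mount_1 in the frame of tray_in between -0.065 and 0.065 m and y of mount_1 in the frame of tray_in between -0.08 and 0.08 m and z of mount_1 in the frame of tray_in between -0.01 and 0.04 m and x of mount_2 in the frame of rail_floor between -0.006 and 0.006 m and y of mount_2 in the frame of rail_floor between -0.085 and 0.085 m and z of mount_2 in the frame of rail_floor between -0.004 and 0.003 m and angle between each of mount_2, mount_3's own z axis and vertical below 0.08 rad and angle between the y axis of each of mount_2, mount_3 and the x axis of rail, either way round below 0.2 rad and x of mount_3 in the frame of rail_floor between -0.006 and 0.006 m and y of mount_3 in the frame of rail_floor between -0.085 and 0.085 m and z of mount_3 in the frame of rail_floor between -0.004 and 0.003 m) or (x of mount_2 in the frame of tray_in between -0.065 and 0.065 m and y of mount_2 in the frame of tray_in between -0.08 and 0.08 m and z of mount_2 in the frame of tray_in between -0.01 and 0.04 m and x of mount_1 in the frame of rail_floor between -0.006 and 0.006 m and y of mount_1 in the frame of rail_floor between -0.085 and 0.085 m and z of mount_1 in the frame of rail_floor between -0.004 and 0.003 m and angle between each of mount_1, mount_3's own z axis and vertical below 0.08 rad and angle between the y axis of each of mount_1, mount_3 and the x axis of rail, either way round below 0.2 rad and x of mount_3 in the frame of rail_floor between -0.006 and 0.006 m and y of mount_3 in the frame of rail_floor between -0.085 and 0.085 m and z of mount_3 in the frame of rail_floor between -0.004 and 0.003 m) or (x of mount_3 in the frame of tray_in between -0.065 and 0.065 m and y of mount_3 in the frame of tray_in between -0.08 and 0.08 m and z of mount_3 in the frame of tray_in between -0.01 and 0.04 m and x of mount_1 in the frame of rail_floor between -0.006 and 0.006 m and y of mount_1 in the frame of rail_floor between -0.085 and 0.085 m and z of mount_1 in the frame of rail_floor between -0.004 and 0.003 m and angle between each of mount_1, mount_2's own z axis and vertical below 0.08 rad and angle between the y axis of each of mount_1, mount_2 and the x axis of rail, either way round below 0.2 rad and x of mount_2 in the frame of rail_floor between -0.006 and 0.006 m and y of mount_2 in the frame of rail_floor between -0.085 and 0.085 m and z of mount_2 in the frame of rail_floor between -0.004 and 0.003 m)) and linear speed of each of mount_1, mount_2, mount_3 below 0.02 m/s); the robot touches nothing.
It fails at once if a mount is pinched with more than 40 N on a face (contact force between the fingers and mount_1 above 80 N or contact force between the fingers and mount_2 above 80 N or contact force between the fingers and mount_3 above 80 N).
It fails at once if a mount is jammed into the rail by force (contact force between any of mount_1, mount_2, mount_3 and rail above 60 N).
It fails at once if a bystander is moved more than 25 mm (distance of any of bottle, beaker, wrench, screwdriver, vial, planchet, weight from where it was at the start of the episode above 0.025 m).
It also fails if it takes over 72 s, if anything falls off the work surface, if the arm or the gripper's body presses on something with over 40 N, if the wrist force passes 120 N, or if a joint passes its speed limit or range.

ROBOT

A 7-joint arm with a two-finger parallel gripper is mounted at the origin on the work surface. World frame = base frame: x ahead of the robot, y to its left, z up, the work surface at z = 0. Lengths are in m, angles in degrees, forces in N, time in s.
With the tool pointing down it reaches from about 0.425 to 0.875 m from the base axis. Payload 4.7 kg.
Tool frame: the origin (TCP) lies midway between the tips of the shut fingers; the grasp point (between the pads) lies 19 mm behind it; z points along the fingers, y is the line along which they close (so a half turn about z gives the same grasp; the last joint's range is limited). The gripper opens to 87 mm and grips with 3 to 60 N. Pads are 19 mm wide; open, the fingers measure 117 mm over their backs; the gripper's body (75 mm by 190 mm) begins 51 mm behind the grasp point.
Start: joints at [70.422, 18.392, -4.016, 83.108, 1.295, 78.541, -3.26], TCP at [0.226, -0.609, 0.223] pointing down, gripper open.
Joint ranges: [-163.93, 163.93], [-17.29, 119.83], [-79.2, 71.16], [3.27, 140.29], [-89.18, 269.18], [5.43, 117.66], [-154.24, 154.24]. Speed limits (degrees/s): [147.25, 147.25, 180, 180, 180, 180, 180].

INTERFACE

Orientations are given as [roll, pitch, yaw] about the fixed x, y, z axes, in that order (R = Rz(yaw) Ry(pitch) Rx(roll)).
In Python, from cell import env gives the robot as it stands.
- The arm moves only by the tool step_arm, never from a script. Its argument "moves" is a list of rows, each an object with "dp": the shift along the tool's x, y, z in mm, a list of three; "dr": the turn, a rotation vector about the tool's x, y, z in rad, a list of three; "fingers": the closure, from 0 (fully open) to 1 (shut). In form: [{"dp": [dx, dy, dz], "dr": [ax, ay, az], "fingers": fingers}, ...]. A call has exactly 5 rows; each row shifts and turns the commanded pose from where the row before left it, along the tool's axes as they then stand; what a row does not reach is not made up. A row lasts 1/8 s, in which the tool goes at most 62.5 mm and 10.7 degrees, less where a joint would pass 70% of its speed; a pose out of reach is approached as far as the arm can. A call with a gripper value outside its range is refused whole. The fingers move at their own pace and stop on an object; "squeeze" is the grip in N (left out, the last holds). Time passes only in rows, so rows that do not move let the fingers close, or fill a call up. It gives the time, the measured TCP pose, the force, the opening and the grip force at its end, in the units of the state.
- env.get_obs(): the state, without advancing time (a new reading comes with each control period).
- env.read_camera(name): name is "side" or "top" or "wrist"; returns the picture (400x640x3 uint8, red, green, blue); there is no depth.
- env.camera_model(name): a dict with "fx", "fy", "cx", "cy" (pixels), "R" (3x3) and "t" (3): a world point X has camera coordinates R X + t. Camera axes: x right, y down, z forward; pixel columns grow to the right and rows downward; lengths in m; the calibration is good to about 2 mm. A picture is of the moment at which its call begins: read the wrist's pose just before it. camera_model takes no time and is no camera call; for the wrist camera it gives the pose at the moment of the call.
- env.sign_off(): hands the job in; it is judged then, once.
The state is a dict: "time_s": time; "qpos": joint angles; "joint_velocities": joint speeds; "effort": joint torques, N m; "tool_pos": TCP position; "tool_rot": TCP orientation; "force": force on the tool from outside, world axes, zero at the start; "wrist_torque": the same for the moment, N m; "grip_width": finger opening in m; "grasp_force": force on a finger pad.
Only numpy, scipy, OpenCV 4.12 (cv2) and the standard library are available. Lean on these libraries where they do the work, as an engineer would, in place of code of your own. Each camera call takes 0.05 s, during which the arm holds its last target. There are 200 camera calls.

## Working session

There is one attempt and no reset: what is moved stays moved. The work goes in short steps, Python scripts to look and compute and a tool call to move; the robot and the scene stay as the last step left them, time stands still between calls to the robot, and variables do not carry over. Pictures are saved under pics/ and viewed, at most 10 in all, crops included, and the job is handed in when it is done.

Besides the shell and the picture viewer there is one more tool, called after ">>>" as a command line: name --argument value ..., lists and objects as JSON in quotes. step_arm: Moves the arm, as the interface text tells. Its arguments: {"type":"object","properties":{"moves":{"type":"array","items":{"type":"object","properties":{"dp":{"type":"array","items":{"type":"number"}},"dr":{"type":"array","items":{"type":"number"}},"fingers":{"type":"number"}}}},"squeeze":{"type":"number"}},"required":["moves"]}

```bash
mkdir -p pics
python3 - <<'E'
from cell import env
import cv2,numpy as np
for n in("top","side"):
    im=env.read_camera(n); cv2.imwrite(f"pics/{n}0.png",im[:,:,::-1])
    m=env.camera_model(n); print(n,{k:np.round(v,3).tolist() for k,v in m.items()})
o=env.get_obs(); print({k:np.round(v,3).tolist() for k,v in o.items()})
E
```

```text
top {'fx': 362.613, 'fy': 362.613, 'cx': 320.623, 'cy': 204.127, 'R': [[0.005, -1.0, -0.022], [-0.988, -0.002, -0.156], [0.156, 0.022, -0.987]], 't': [0.001, 0.554, 1.05]}
side {'fx': 388.139, 'fy': 388.139, 'cx': 319.022, 'cy': 207.947, 'R': [[0.954, -0.3, 0.005], [-0.21, -0.679, -0.703], [0.215, 0.67, -0.711]], 't': [-0.516, 0.127, 0.849]}
{'time_s': 0.1, 'qpos': [70.422, 18.435, -4.016, 83.169, 1.294, 78.541, -3.26], 'joint_velocities': [0.063, -0.058, 0.076, -0.203, -0.017, -0.043, 0.053], 'effort': [-0.0, -49.257, -0.405, -31.34, -0.064, 0.039, 0.0], 'tool_pos': [0.226, -0.609, 0.222], 'tool_rot': [-179.9, 0.005, 20.388], 'force': [-0.88, 0.414, -0.002], 'wrist_torque': [-0.023, 0.011, 0.02], 'grasp_force': 0.0, 'grip_width': 0.087}
```

View pics/top0.png

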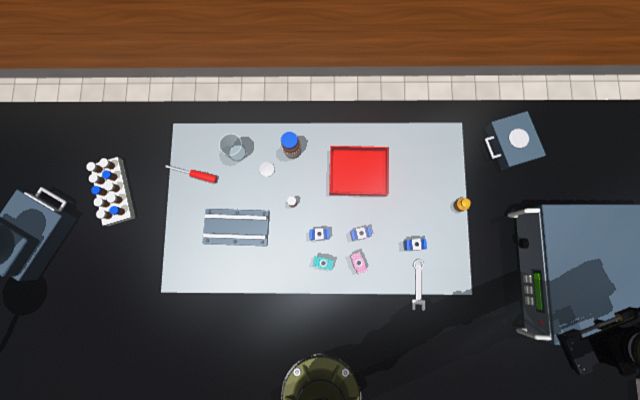

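View pics/side0.png

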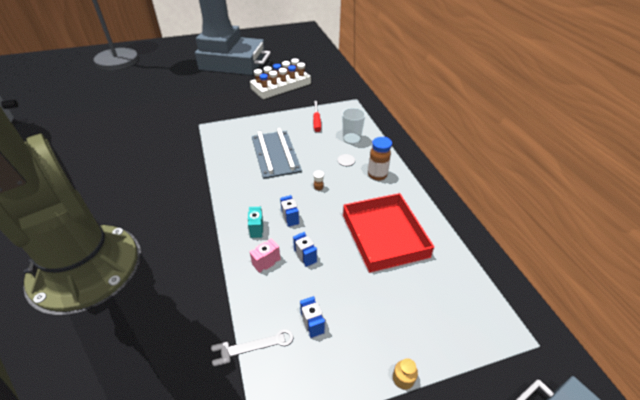

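The top view shows the blue mounts at about (320,233), (361,232) and (415,243). The look-alikes are teal at (323,262) and pink at (359,262), and the blue caps at (290,138) and in the rack are not mounts. I choose the three blue ones. The rail is at (236,227) and the tray at (359,171). Next I measure them and check with one close crop.

```bash
cat > h.py <<'E'
import cv2,numpy as np
def ray(m,uv,z):
    R=np.array(m["R"]);t=np.array(m["t"]);C=-R.T@t
    d=R.T@np.array([(uv[0]-m["cx"])/m["fx"],(uv[1]-m["cy"])/m["fy"],1])
    return C+d*(z-C[2])/d[2]
def proj(m,X):
    c=np.array(X)@np.array(m["R"]).T+np.array(m["t"])
    return np.stack([m["fx"]*c[...,0]/c[...,2]+m["cx"],m["fy"]*c[...,1]/c[...,2]+m["cy"]],-1)
def box(x,y,yaw,sx,sy,z0,z1):
    c,s=np.cos(yaw),np.sin(yaw)
    return np.array([[x+c*a*sx/2-s*b*sy/2,y+s*a*sx/2+c*b*sy/2,z] for z in(z0,z1) for a,b in((-1,-1),(1,-1),(1,1),(-1,1))])
E
python3 - <<'E'
from h import *
from cell import env
from scipy.optimize import minimize
ims={n:cv2.imread(f"pics/{n}0.png") for n in("top","side")}; ms={n:env.camera_model(n) for n in ims}
masks={}
for n,im in ims.items():
    h=cv2.cvtColor(im,cv2.COLOR_BGR2HSV); masks[n]=cv2.inRange(h,(105,110,50),(128,255,255))
seeds={"top":[(320,233),(361,232),(415,243)],"side":[(289,210),(305,249),(312,316)]}
S=4
big=cv2.resize(ims["top"][205:285,165:345+95],None,fx=2.9,fy=2.9,interpolation=cv2.INTER_CUBIC)
for i in range(3):
    W={}
    for n in ims:
        u,v=seeds[n][i]; r=20
        mk=masks[n][v-r:v+r,u-r:u+r]
        im=ims[n][v-r:v+r,u-r:u+r]
        # fill core: convex hull of largest blue stuff
        pts=cv2.findNonZero(mk); hull=cv2.convexHull(pts)
        f=np.zeros((2*r*S,2*r*S),np.uint8)
        cv2.fillConvexPoly(f,(hull*S+S//2).astype(int),255); f=cv2.dilate(f,np.ones((S,S)))
        W[n]=(f>0,u-r,v-r)
    def iou(p):
        tot=0
        for n,(f,u0,v0) in W.items():
            q=(proj(ms[n],box(*p[:2],p[2],.032,.058,0,.05))-[u0,v0]+.5)*S
            g=np.zeros(f.shape,np.uint8); cv2.fillConvexPoly(g,cv2.convexHull(q.astype(np.float32)).astype(int),1)
            tot-=(f&(g>0)).sum()/(f|(g>0)).sum()
        return tot
    x,y,_=ray(ms["top"],seeds["top"][i],.05)
    best=min((minimize(iou,[x,y,a],method="Nelder-Mead",options=dict(initial_simplex=[[x,y,a],[x+.008,y,a],[x,y+.008,a],[x,y,a+.3]])) for a in np.arange(-1.5,1.6,.4)),key=lambda r:r.fun)
    print(i,best.x[:2].round(4),np.degrees(best.x[2]).round(1),best.fun, ray(ms["side"],seeds["side"][i],.05).round(3),(x,y))
    q=proj(ms["top"],box(*best.x,.032,.058,.05,.05)[:4]); cv2.polylines(big,[((q-[165,205]+.5)*2.9).astype(int)],True,(0,255,0),1)
cv2.imwrite("pics/crop1.png",big)
# tray by red
h=cv2.cvtColor(ims["top"],cv2.COLOR_BGR2HSV); m=cv2.inRange(h,(0,150,80),(6,255,255)); m[:,:320]=0
c=max(cv2.findContours(m,0,1)[0],key=cv2.contourArea); 
for p in cv2.boxPoints(cv2.minAreaRect(c)): print("tray",p,ray(ms["top"],p,.04).round(3))
E
```

```text
0 [0.4668 0.006 ] -0.6 -1.621843908097913 [ 0.462 -0.015  0.05 ] (np.float64(0.46694617722263004), np.float64(0.0038256552093422387))
1 [ 0.4698 -0.1188] -172.3 -1.6784971675548452 [ 0.466 -0.137  0.05 ] (np.float64(0.47035956276224666), np.float64(-0.11730623573360725))
2 [ 0.4377 -0.2811] 3.7 -1.6975909723735936 [ 0.435 -0.291  0.05 ] (np.float64(0.43870154184645954), np.float64(-0.2748341980971856))
tray [330. 146.] [ 0.738 -0.025  0.04 ]
tray [387. 146.] [ 0.737 -0.202  0.04 ]
tray [387. 193.] [ 0.59  -0.198  0.04 ]
tray [330. 193.] [ 0.589 -0.026  0.04 ]
```

View pics/crop1.png

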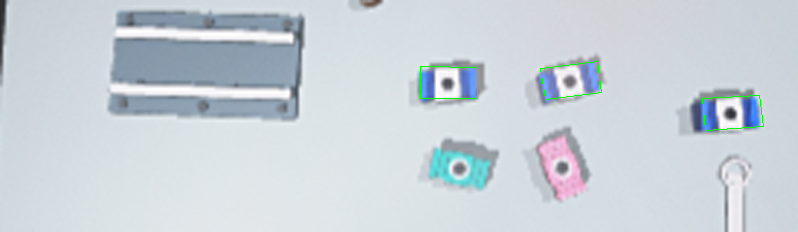

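The crop confirms the three blue mounts (green outlines) with flanks facing ±y, and the fits agree to a few mm. The rail lies along y, and the tray is centred at about (0.664,-0.113). I move over the right-hand mount for a wrist look.

>>> step_arm --moves '[{"dp": [0, 0, 0], "dr": [0, 0, 0.143], "fingers": 0}, {"dp": [0, 0, 0], "dr": [0, 0, 0.143], "fingers": 0}, {"dp": [29, -39, 0], "dr": [0, 0, 0], "fingers": 0}, {"dp": [29, -39, 0], "dr": [0, 0, 0], "fingers": 0}, {"dp": [29, -39, 0], "dr": [0, 0, 0], "fingers": 0}]'

```text
time_s: 0.72
tool_pos: [0.3056, -0.4849, 0.222]
tool_rot: [-180.0, 0.0, 4.0]
force: [0.2, -1.0, 0.9]
grip_width: 0.0868
grasp_force: 0.0
```

>>> step_arm --moves '[{"dp": [29, -39, 0], "dr": [0, 0, 0], "fingers": 0}, {"dp": [29, -39, 0], "dr": [0, 0, 0], "fingers": 0}, {"dp": [29, -39, 0], "dr": [0, 0, 0], "fingers": 0}, {"dp": [29, -39, 0], "dr": [0, 0, 0], "fingers": 0}, {"dp": [29, -39, 0], "dr": [0, 0, 0], "fingers": 0}]'

```text
time_s: 1.35
tool_pos: [0.4365, -0.2804, 0.2223]
tool_rot: [180.0, 0.0, 4.0]
force: [1.8, -0.2, 0.1]
grip_width: 0.0872
grasp_force: 0.0
```

```bash
cat >> h.py <<'E'
def to(env,x,y,z,yaw):
    o=env.get_obs();p=o["tool_pos"];w=np.radians(yaw)
    d=np.array([x,y,z])-p;c,s=np.cos(w),np.sin(w)
    dy=(yaw-o["tool_rot"][2]+180)%360-180
    print("now",np.round(p,4),np.round(o["tool_rot"],1),"| drz %.3f"%-np.radians(dy),"dp(after turn) mm",np.round(1e3*np.array([c*d[0]+s*d[1],s*d[0]-c*d[1],-d[2]]),1),"t",o["time_s"])
E
python3 - <<'E'
from h import *
from cell import env
m=env.camera_model("wrist"); im=env.read_camera("wrist"); cv2.imwrite("pics/w1.png",im[:,:,::-1])
to(env,.438,-.278,.2,4)
for n,(x,y) in dict(a=(.467,.005),b=(.47,-.118),c=(.438,-.278)).items(): print(n,proj(m,[x,y,.05]))
np.savez("w1.npz",**{k:np.array(v) for k,v in m.items()})
E
```

```text
now [ 0.441  -0.2727  0.2225] [-179.8   -0.2    4.5] | drz 0.010 dp(after turn) mm [-3.4  5.1 22.5] t 1.4
a [ 54.12330826 143.44092478]
b [169.09589331 148.85783773]
c [314.91018627 188.3074525 ]
```

View pics/w1.png

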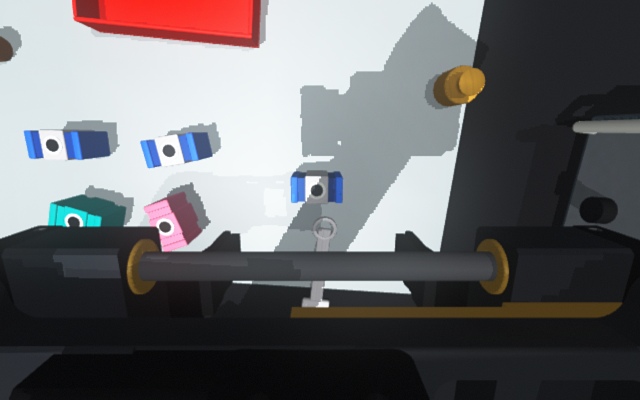

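The wrist view shows the mounts' top holes at (53,145), (169,151) and (317,189). All three lie within 2–3 px of my estimates. I refine from them.

Run:
```python
from h import *
from cell import env
m=dict(np.load("w1.npz")); im=cv2.imread("pics/w1.png")
g=cv2.cvtColor(im,cv2.COLOR_BGR2GRAY)
for u,v in((53,145),(169,151),(317,189)):
    r=8;k=(g[v-r:v+r+1,u-r:u+r+1]<70)
    n,l,st,c=cv2.connectedComponentsWithStats(k.astype(np.uint8)); i=l[r,r]
    uv=c[i]+[u-r,v-r]; 
    # orientation: top-face side edges via blue parts: mean blue left vs right projected at z=.049
    print(uv,st[i,4],ray(m,uv,.05).round(4))
    h=cv2.cvtColor(im,cv2.COLOR_BGR2HSV); w=cv2.inRange(h,(0,0,120),(179,80,255)); 
t=dict(env.camera_model("top"))
# rail walls in top view: bright strips
im=cv2.imread("pics/top0.png"); h=cv2.cvtColor(im,cv2.COLOR_BGR2HSV)
s=cv2.inRange(h[200:250,200:275],(0,0,205),(179,30,255)); n,l,st,c=cv2.connectedComponentsWithStats(s)
for i in range(1,n):
    if st[i,4]>40:
        pts=cv2.findNonZero((l==i).astype(np.uint8))[:,0]+[200,200]; q=np.array([ray(t,p,.025) for p in pts])
        vx,vy,x0,y0=cv2.fitLine(q[:,:2].astype(np.float32),2,0,.01,.01).ravel()
        print("strip",st[i],q.mean(0).round(4),q.min(0),q.max(0),"ang",np.degrees(np.arctan2(vy,vx)))
```

```text
[ 53.12544803 144.99641577] 279 [0.4653 0.0063 0.05  ]
[169. 151.] 289 [ 0.4677 -0.1178  0.05  ]
[316.85333333 190.41333333] 75 [ 0.4358 -0.2803  0.05  ]
strip [   0    0   75   50 1758] [0.5027 0.256  0.025 ] [0.41903011 0.14294689 0.025     ] [0.57001025 0.37655611 0.025     ] ang 87.382195
```

>>> step_arm --moves '[{"dp": [0, 0, 25], "dr": [0, 0, 0], "fingers": 0}, {"dp": [0, 0, 35], "dr": [0, 0, 0], "fingers": 0}, {"dp": [0, 0, 35], "dr": [0, 0, 0], "fingers": 0}, {"dp": [0, 0, 25], "dr": [0, 0, 0], "fingers": 0}, {"dp": [0, 0, 0], "dr": [0, 0, 0], "fingers": 0}]'

```text
time_s: 2.02
tool_pos: [0.4342, -0.281, 0.1003]
tool_rot: [-179.8, 0.2, 4.0]
force: [-0.4, 0.5, -0.8]
grip_width: 0.0873
grasp_force: 0.0
```

Run:
```python
from h import *
from cell import env
to(env,.436,-.280,.021,4)
```

```text
now [ 0.4342 -0.281   0.1003] [-179.8    0.2    4. ] | drz 0.000 dp(after turn) mm [ 1.9 -0.8 79.3] t 2.025
```

>>> step_arm --moves '[{"dp": [1, -1, 30], "dr": [0, 0, 0], "fingers": 0}, {"dp": [0, 0, 30], "dr": [0, 0, 0], "fingers": 0}, {"dp": [0, 0, 20], "dr": [0, 0, 0], "fingers": 0}, {"dp": [0, 0, 0], "dr": [0, 0, 0], "fingers": 0}, {"dp": [0, 0, 0], "dr": [0, 0, 0], "fingers": 0.3}]' --squeeze 8

```text
time_s: 2.65
tool_pos: [0.4381, -0.2816, 0.0241]
tool_rot: [179.9, -0.1, 4.0]
force: [0.1, 0.2, 1.6]
grip_width: 0.0827
grasp_force: 0.0
```

>>> step_arm --moves '[{"dp": [0, 0, 0], "dr": [0, 0, 0], "fingers": 1}, {"dp": [0, 0, 0], "dr": [0, 0, 0], "fingers": 1}, {"dp": [0, 0, 0], "dr": [0, 0, 0], "fingers": 1}, {"dp": [0, 0, 0], "dr": [0, 0, 0], "fingers": 1}, {"dp": [0, 0, 0], "dr": [0, 0, 0], "fingers": 1}]' --squeeze 8

```text
time_s: 3.28
tool_pos: [0.4373, -0.2808, 0.023]
tool_rot: [180.0, -0.0, 4.0]
force: [-0.8, 1.6, 5.6]
grip_width: 0.0527
grasp_force: 8.0
```

>>> step_arm --moves '[{"dp": [0, 0, 0], "dr": [0, 0, 0], "fingers": 1}, {"dp": [0, 0, 0], "dr": [0, 0, 0], "fingers": 1}, {"dp": [0, 0, 0], "dr": [0, 0, 0], "fingers": 1}, {"dp": [0, 0, 0], "dr": [0, 0, 0], "fingers": 1}, {"dp": [0, 0, 0], "dr": [0, 0, 0], "fingers": 1}]' --squeeze 20

```text
time_s: 3.9
tool_pos: [0.4373, -0.2808, 0.023]
tool_rot: [180.0, -0.0, 4.0]
force: [-0.6, 1.2, 6.1]
grip_width: 0.0457
grasp_force: 20.0
```

At 20 N the width is 45.7 mm, so it closes by 12.3 mm and mount C is soft. I lift it and carry it towards the rail.

>>> step_arm --moves '[{"dp": [0, 0, -20], "dr": [0, 0, 0], "fingers": 1}, {"dp": [0, 0, -35], "dr": [0, 0, 0], "fingers": 1}, {"dp": [0, 0, -35], "dr": [0, 0, 0], "fingers": 1}, {"dp": [0, 0, -35], "dr": [0, 0, 0], "fingers": 1}, {"dp": [0, 0, -35], "dr": [0, 0, 0], "fingers": 1}]'

```text
time_s: 4.53
tool_pos: [0.4363, -0.2808, 0.1827]
tool_rot: [-180.0, 0.1, 4.0]
force: [-0.1, -0.5, -2.3]
grip_width: 0.0458
grasp_force: 20.0
```

>>> step_arm --moves '[{"dp": [9, -43, 0], "dr": [0, 0, 0], "fingers": 1}, {"dp": [10, -47, 0], "dr": [0, 0, 0], "fingers": 1}, {"dp": [10, -47, 0], "dr": [0, 0, 0], "fingers": 1}, {"dp": [10, -47, 0], "dr": [0, 0, 0], "fingers": 1}, {"dp": [10, -47, 0], "dr": [0, 0, 0], "fingers": 1}]'

```text
time_s: 5.15
tool_pos: [0.4693, -0.0457, 0.1818]
tool_rot: [180.0, 0.0, 4.0]
force: [0.8, 0.5, -2.2]
grip_width: 0.0453
grasp_force: 20.0
```

>>> step_arm --moves '[{"dp": [9, -47, 0], "dr": [0, 0, 0], "fingers": 1}, {"dp": [9, -47, 0], "dr": [0, 0, 0], "fingers": 1}, {"dp": [9, -47, 0], "dr": [0, 0, 0], "fingers": 1}, {"dp": [0, 0, 0], "dr": [0, 0, -0.15], "fingers": 1}, {"dp": [0, 0, 0], "dr": [0, 0, -0.15], "fingers": 1}]'

```text
time_s: 5.78
tool_pos: [0.4863, 0.0961, 0.1816]
tool_rot: [-180.0, 0.1, 21.6]
force: [0.6, -0.4, -1.4]
grip_width: 0.0455
grasp_force: 20.0
```

>>> step_arm --moves '[{"dp": [0, 0, 0], "dr": [0, 0, -0.15], "fingers": 1}, {"dp": [0, 0, 0], "dr": [0, 0, -0.15], "fingers": 1}, {"dp": [0, 0, 0], "dr": [0, 0, -0.15], "fingers": 1}, {"dp": [0, 0, 0], "dr": [0, 0, -0.15], "fingers": 1}, {"dp": [0, 0, 0], "dr": [0, 0, -0.15], "fingers": 1}]'

```text
time_s: 6.4
tool_pos: [0.4864, 0.0952, 0.1816]
tool_rot: [-179.9, 0.0, 64.4]
force: [0.5, 0.4, -2.3]
grip_width: 0.0456
grasp_force: 20.0
```

>>> step_arm --moves '[{"dp": [0, 0, 0], "dr": [0, 0, -0.15], "fingers": 1}, {"dp": [0, 0, 0], "dr": [0, 0, -0.15], "fingers": 1}, {"dp": [0, 0, 0], "dr": [0, 0, -0.15], "fingers": 1}, {"dp": [0, 0, 0], "dr": [0, 0, 0], "fingers": 1}, {"dp": [0, 0, 0], "dr": [0, 0, 0], "fingers": 1}]'

```text
time_s: 7.02
tool_pos: [0.4866, 0.0954, 0.1821]
tool_rot: [-180.0, 0.0, 89.8]
force: [0.2, -0.2, -1.1]
grip_width: 0.046
grasp_force: 20.0
```

Run:
```python
from h import *
from cell import env
m=env.camera_model("wrist"); im=env.read_camera("wrist"); cv2.imwrite("pics/w2.png",im[:,:,::-1])
to(env,.487,.1,.18,90)
print(proj(m,box(.48,.236,0,.05,.19,.025,.025)[:4]).round())
np.savez("w2.npz",**{k:np.array(v) for k,v in m.items()})
```

```text
now [0.4867 0.0954 0.1822] [-180.     0.    89.8] | drz -0.003 dp(after turn) mm [4.6 0.3 2.2] t 7.075
[[287. 149.]
 [335. 149.]
 [338. -70.]
 [281. -70.]]
```

View pics/w2.png

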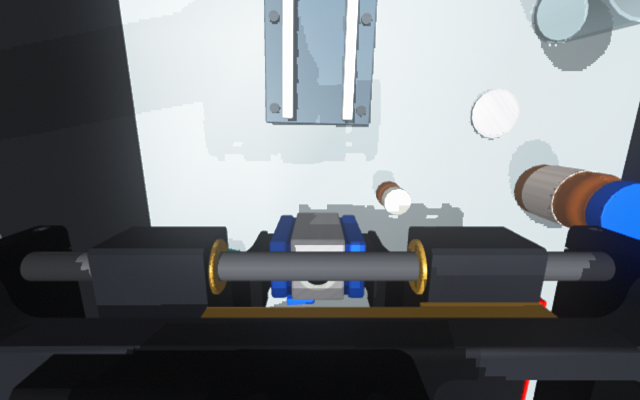

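The wrist view shows the held mount centred in the fingers, at about (318,255). The rail's near end is at row ~122, with white walls at cols ~290 and ~350. I measure the wall edges.

Run:
```python
from h import *
m=dict(np.load("w2.npz")); g=cv2.imread("pics/w2.png").min(2).astype(int)
for r in (5,30,60,90,115): print(r,[ (c,) for c in np.nonzero(np.abs(np.diff((g[r,262:385]>190).astype(int))))[0]+262], end=" ")
E=[[],[],[],[]]
for r in range(2,116):
    c=np.nonzero(np.diff((g[r,275:370]>190).astype(int)))[0]+275.5
    if len(c)==4:
        for i in range(4): E[i].append(ray(m,(c[i],r),.025))
for e in E:
    e=np.array(e); p=np.polyfit(e[:,1],e[:,0],1); print(len(e),"slope deg",np.degrees(np.arctan(p[0])).round(2),"x@.24",np.polyval(p,.24).round(4),"x@.19",np.polyval(p,.19).round(4))
for c in (290,350,320):
    k=np.nonzero(np.diff((g[100:135,c]>(190 if c!=320 else 150)).astype(int)))[0]+100.5; print(c,k,[ray(m,(c,r),.025 if c!=320 else .005).round(4) for r in k])
```

```text
5 [(np.int64(263),), (np.int64(281),), (np.int64(292),), (np.int64(346),), (np.int64(357),), (np.int64(376),)] 30 [(np.int64(263),), (np.int64(281),), (np.int64(292),), (np.int64(345),), (np.int64(356),), (np.int64(375),)] 60 [(np.int64(264),), (np.int64(281),), (np.int64(292),), (np.int64(344),), (np.int64(354),), (np.int64(373),)] 90 [(np.int64(264),), (np.int64(281),), (np.int64(292),), (np.int64(342),), (np.int64(353),), (np.int64(371),)] 115 [(np.int64(264),), (np.int64(281),), (np.int64(292),), (np.int64(341),), (np.int64(352),), (np.int64(370),)] 114 slope deg 1.76 x@.24 0.4525 x@.19 0.4509
114 slope deg 1.26 x@.24 0.4629 x@.19 0.4618
114 slope deg 1.53 x@.24 0.5128 x@.19 0.5115
114 slope deg 1.6 x@.24 0.5232 x@.19 0.5218
290 [117.5 124.5] [array([0.4589, 0.1724, 0.025 ]), array([0.4588, 0.1656, 0.025 ])]
350 [119.5 126.5] [array([0.5194, 0.1703, 0.025 ]), array([0.5195, 0.1635, 0.025 ])]
320 [121.5 124.5] [array([0.4893, 0.1689, 0.005 ]), array([0.4893, 0.1658, 0.005 ])]
```

>>> step_arm --moves '[{"dp": [0, 0, 0], "dr": [0, 0, 0.023], "fingers": 1}, {"dp": [51, -0.7, 10], "dr": [0, 0, 0], "fingers": 1}, {"dp": [51, -0.7, 30], "dr": [0, 0, 0], "fingers": 1}, {"dp": [51, -0.7, 30], "dr": [0, 0, 0], "fingers": 1}, {"dp": [51, -0.7, 20], "dr": [0, 0, 0], "fingers": 1}]' --squeeze 24

```text
time_s: 7.7
tool_pos: [0.4888, 0.3003, 0.091]
tool_rot: [-179.9, 0.1, 88.5]
force: [0.8, -1.0, -1.9]
grip_width: 0.0431
grasp_force: 24.0
```

>>> step_arm --moves '[{"dp": [0, 0, 10], "dr": [0, 0, 0], "fingers": 1}, {"dp": [0, 0, 10], "dr": [0, 0, 0], "fingers": 1}, {"dp": [0, 0, 5], "dr": [0, 0, 0], "fingers": 1}, {"dp": [0, 0, 0], "dr": [0, 0, 0], "fingers": 1}, {"dp": [0, 0, 0], "dr": [0, 0, 0], "fingers": 1}]'

```text
time_s: 8.32
tool_pos: [0.4897, 0.299, 0.0681]
tool_rot: [179.9, 0.0, 88.5]
force: [0.4, -0.0, -0.9]
grip_width: 0.0429
grasp_force: 24.0
```

Run:
```python
from h import *
from cell import env
m2=dict(np.load("w2.npz")); print("mount x in w2", ray(m2,(319,255),.209), "TCP proj", proj(m2,[.4867,.0954,.209]))
im=env.read_camera("side"); o=env.get_obs(); to(env,.4892,.30,.032,88.5); print(o["grip_width"],o["force"])
# predicted side-view outlines: wall inner edges and mount faces
m=env.camera_model("side"); b=cv2.resize(im[100:200,220:340,::-1],None,fx=6,fy=6,interpolation=cv2.INTER_CUBIC)
cv2.imwrite("pics/s3.png",b)
w=env.read_camera("wrist"); mw=env.camera_model("wrist"); np.savez("w3.npz",**{k:np.array(v) for k,v in mw.items()}); cv2.imwrite("pics/w3.png",w[:,:,::-1])
```

```text
mount x in w2 [0.48689643 0.10251835 0.209     ] TCP proj [318.60790947 268.70320842]
now [0.4896 0.2992 0.0682] [179.9  -0.   88.6] | drz 0.001 dp(after turn) mm [ 0.8 -0.5 36.2] t 8.375
0.043254680908883375 [-0.34522726  0.05961913 -1.80021286]
```

View pics/w3.png

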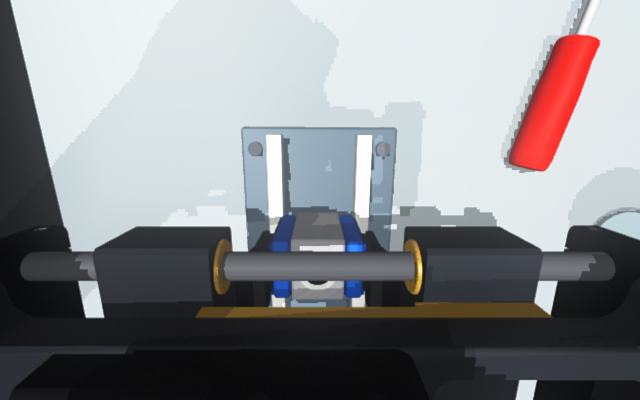

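The view shows the rail straight ahead, with its inner wall edges at cols 282 and 357 (mid 319.5). The mount is centred at about 318. It is aligned, so I lower it in slow steps.

>>> step_arm --moves '[{"dp": [0, 0, 6], "dr": [0, 0, 0], "fingers": 1}, {"dp": [0, 0, 6], "dr": [0, 0, 0], "fingers": 1}, {"dp": [0, 0, 6], "dr": [0, 0, 0], "fingers": 1}, {"dp": [0, 0, 4], "dr": [0, 0, 0], "fingers": 1}, {"dp": [0, 0, 0], "dr": [0, 0, 0], "fingers": 1}]'

```text
time_s: 9.05
tool_pos: [0.4886, 0.2995, 0.045]
tool_rot: [-179.9, 0.0, 88.6]
force: [0.1, 0.2, -1.9]
grip_width: 0.043
grasp_force: 24.0
```

>>> step_arm --moves '[{"dp": [0, 0, 3], "dr": [0, 0, 0], "fingers": 1}, {"dp": [0, 0, 3], "dr": [0, 0, 0], "fingers": 1}, {"dp": [0, 0, 3], "dr": [0, 0, 0], "fingers": 1}, {"dp": [0, 0, 2], "dr": [0, 0, 0], "fingers": 1}, {"dp": [0, 0, 0], "dr": [0, 0, 0], "fingers": 1}]'

```text
time_s: 9.68
tool_pos: [0.4888, 0.2995, 0.0343]
tool_rot: [-180.0, 0.0, 88.6]
force: [-0.6, 0.7, -2.2]
grip_width: 0.0431
grasp_force: 24.0
```

>>> step_arm --moves '[{"dp": [0, 0, 0.7], "dr": [0, 0, 0], "fingers": 1}, {"dp": [0, 0, 0.7], "dr": [0, 0, 0], "fingers": 1}, {"dp": [0, 0, 0], "dr": [0, 0, 0], "fingers": 1}, {"dp": [0, 0, 0], "dr": [0, 0, 0], "fingers": 1}, {"dp": [0, 0, 0], "dr": [0, 0, 0], "fingers": 1}]'

```text
time_s: 10.3
tool_pos: [0.489, 0.2996, 0.0331]
tool_rot: [180.0, 0.0, 88.6]
force: [0.0, -0.1, -2.3]
grip_width: 0.0432
grasp_force: 24.0
```

>>> step_arm --moves '[{"dp": [0, 0, 0.5], "dr": [0, 0, 0], "fingers": 1}, {"dp": [0, 0, 0.5], "dr": [0, 0, 0], "fingers": 1}, {"dp": [0, 0, 0], "dr": [0, 0, 0], "fingers": 1}, {"dp": [0, 0, 0], "dr": [0, 0, 0], "fingers": 1}, {"dp": [0, 0, 0], "dr": [0, 0, 0], "fingers": 1}]'

```text
time_s: 10.92
tool_pos: [0.4893, 0.2996, 0.0331]
tool_rot: [180.0, 0.0, 88.6]
force: [-1.5, -2.0, 6.0]
grip_width: 0.0431
grasp_force: 24.0
```

Floor contact shows as a force step of about 8 N, so it is home. I release it in stages.

>>> step_arm --moves '[{"dp": [0, 0, 0], "dr": [0, 0, 0], "fingers": 0.45}, {"dp": [0, 0, 0], "dr": [0, 0, 0], "fingers": 0.4}, {"dp": [0, 0, 0], "dr": [0, 0, 0], "fingers": 0.3}, {"dp": [0, 0, 0], "dr": [0, 0, 0], "fingers": 0}, {"dp": [0, 0, 0], "dr": [0, 0, 0], "fingers": 0}]'

```text
time_s: 11.55
tool_pos: [0.4886, 0.2996, 0.0318]
tool_rot: [-180.0, 0.0, 88.6]
force: [0.6, -0.5, -0.2]
grip_width: 0.0734
grasp_force: 0.0
```

>>> step_arm --moves '[{"dp": [0, 0, 0], "dr": [0, 0, 0], "fingers": 0}, {"dp": [0, 0, -20], "dr": [0, 0, 0], "fingers": 0}, {"dp": [0, 0, -35], "dr": [0, 0, 0], "fingers": 0}, {"dp": [0, 0, -45], "dr": [0, 0, 0], "fingers": 0}, {"dp": [0, 0, -45], "dr": [0, 0, 0], "fingers": 0}]'

```text
time_s: 12.18
tool_pos: [0.4889, 0.3, 0.1799]
tool_rot: [179.9, -0.0, 88.7]
force: [0.1, 0.1, -0.7]
grip_width: 0.0867
grasp_force: 0.0
```

Run:
```python
from h import *
from cell import env
to(env,.4653,.006,.178,-0.5)
im=env.read_camera("side"); b=cv2.resize(im[110:200,220:340,::-1],None,fx=6,fy=6,interpolation=cv2.INTER_CUBIC); m=env.camera_model("side")
yaw=np.radians(-1.5)
for q in (box(.489,.2995,yaw+np.pi/2,.032,.05,.06,.06)[:4],box(.4888,.266,yaw,.05,.19,.025,.025)[:4]):
    cv2.polylines(b,[((proj(m,q)-[220,110]+.5)*6).astype(int)],True,(0,255,0),1)
cv2.imwrite("pics/s4.png",b)
```

```text
now [0.4889 0.3    0.1799] [179.9  -0.   88.7] | drz 1.556 dp(after turn) mm [-21.  294.2   1.9] t 12.175
```

View pics/s4.png

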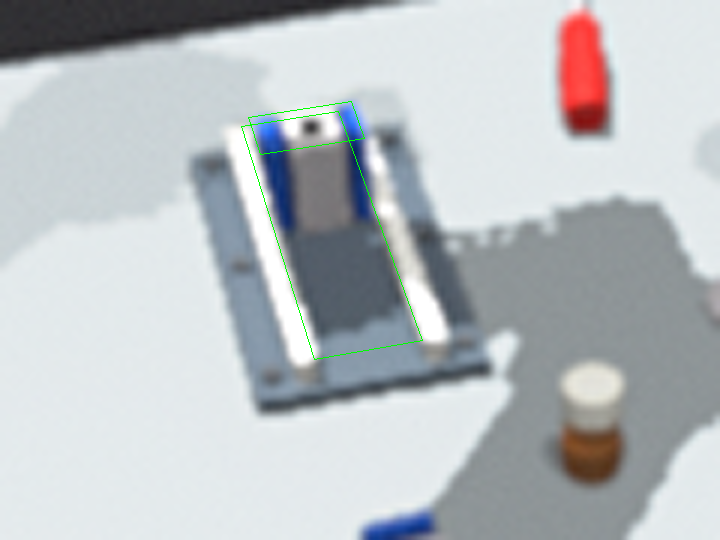

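The view shows mount C upright at the far half of the rail, its hole at (310,127), seated between the walls. On to mount A.

>>> step_arm --moves '[{"dp": [-49, -2.7, 0], "dr": [0, 0, 0], "fingers": 0}, {"dp": [-49, -2.7, 0], "dr": [0, 0, 0], "fingers": 0}, {"dp": [-49, -2.7, 0], "dr": [0, 0, 0], "fingers": 0}, {"dp": [-49, -2.7, 0], "dr": [0, 0, 0], "fingers": 0}, {"dp": [-49, -2.7, 0], "dr": [0, 0, 0], "fingers": 0}]'

```text
time_s: 12.85
tool_pos: [0.4696, 0.0538, 0.1784]
tool_rot: [179.9, 0.0, 88.7]
force: [0.4, -0.4, -0.4]
grip_width: 0.0871
grasp_force: 0.0
```

>>> step_arm --moves '[{"dp": [-49.5, -2.7, 0], "dr": [0, 0, 0], "fingers": 0}, {"dp": [0, 0, 0], "dr": [0, 0, 0.1556], "fingers": 0}, {"dp": [0, 0, 0], "dr": [0, 0, 0.1556], "fingers": 0}, {"dp": [0, 0, 0], "dr": [0, 0, 0.1556], "fingers": 0}, {"dp": [0, 0, 0], "dr": [0, 0, 0.1556], "fingers": 0}]'

```text
time_s: 13.48
tool_pos: [0.466, 0.0061, 0.1783]
tool_rot: [179.9, -0.0, 52.7]
force: [0.1, -0.8, 0.3]
grip_width: 0.0876
grasp_force: 0.0
```

>>> step_arm --moves '[{"dp": [0, 0, 0], "dr": [0, 0, 0.1556], "fingers": 0}, {"dp": [0, 0, 0], "dr": [0, 0, 0.1556], "fingers": 0}, {"dp": [0, 0, 0], "dr": [0, 0, 0.1556], "fingers": 0}, {"dp": [0, 0, 0], "dr": [0, 0, 0.1556], "fingers": 0}, {"dp": [0, 0, 0], "dr": [0, 0, 0.1556], "fingers": 0}]'

```text
time_s: 14.1
tool_pos: [0.466, 0.0061, 0.1783]
tool_rot: [180.0, -0.1, 8.2]
force: [-0.3, 0.9, -0.0]
grip_width: 0.0872
grasp_force: 0.0
```

>>> step_arm --moves '[{"dp": [0, 0, 0], "dr": [0, 0, 0.1556], "fingers": 0}, {"dp": [0, 0, 20], "dr": [0, 0, 0], "fingers": 0}, {"dp": [0, 0, 30], "dr": [0, 0, 0], "fingers": 0}, {"dp": [0, 0, 30], "dr": [0, 0, 0], "fingers": 0}, {"dp": [0, 0, 0], "dr": [0, 0, 0], "fingers": 0}]'

```text
time_s: 14.72
tool_pos: [0.4642, 0.006, 0.0963]
tool_rot: [-180.0, 0.2, -0.5]
force: [0.7, -0.9, 0.3]
grip_width: 0.0875
grasp_force: 0.0
```

Run:
```python
from h import *
from cell import env
to(env,.4655,.006,.022,-0.5)
```

```text
now [0.4642 0.006  0.0963] [-180.     0.2   -0.5] | drz 0.001 dp(after turn) mm [ 1.3 -0.  74.3] t 14.725
```

>>> step_arm --moves '[{"dp": [0, 0, 20], "dr": [0, 0, 0], "fingers": 0}, {"dp": [0, 0, 35], "dr": [0, 0, 0], "fingers": 0}, {"dp": [0, 0, 20], "dr": [0, 0, 0], "fingers": 0}, {"dp": [0, 0, 0], "dr": [0, 0, 0], "fingers": 0.2}, {"dp": [0, 0, 0], "dr": [0, 0, 0], "fingers": 0.3}]' --squeeze 8

```text
time_s: 15.35
tool_pos: [0.4673, 0.0055, 0.024]
tool_rot: [180.0, -0.2, -0.5]
force: [0.8, -0.7, 0.2]
grip_width: 0.0748
grasp_force: 0.0
```

>>> step_arm --moves '[{"dp": [0, 0, 0], "dr": [0, 0, 0], "fingers": 1}, {"dp": [0, 0, 0], "dr": [0, 0, 0], "fingers": 1}, {"dp": [0, 0, 0], "dr": [0, 0, 0], "fingers": 1}, {"dp": [0, 0, 0], "dr": [0, 0, 0], "fingers": 1}, {"dp": [0, 0, 0], "dr": [0, 0, 0], "fingers": 1}]' --squeeze 8

```text
time_s: 15.98
tool_pos: [0.4668, 0.0057, 0.0232]
tool_rot: [180.0, -0.1, -0.5]
force: [-0.5, 1.5, 7.4]
grip_width: 0.0537
grasp_force: 7.8
```

>>> step_arm --moves '[{"dp": [0, 0, 0], "dr": [0, 0, 0], "fingers": 1}, {"dp": [0, 0, 0], "dr": [0, 0, 0], "fingers": 1}, {"dp": [0, 0, 0], "dr": [0, 0, 0], "fingers": 1}, {"dp": [0, 0, 0], "dr": [0, 0, 0], "fingers": 1}, {"dp": [0, 0, 0], "dr": [0, 0, 0], "fingers": 1}]' --squeeze 20

```text
time_s: 16.6
tool_pos: [0.4668, 0.0057, 0.0232]
tool_rot: [180.0, -0.1, -0.5]
force: [-0.7, 0.2, 6.5]
grip_width: 0.0456
grasp_force: 19.6
```

The width is 45.6 mm at 20 N, so mount A is also soft. Carry it to the near half of the rail.

>>> step_arm --moves '[{"dp": [0, 0, -20], "dr": [0, 0, 0], "fingers": 1}, {"dp": [0, 0, -35], "dr": [0, 0, 0], "fingers": 1}, {"dp": [0, 0, -35], "dr": [0, 0, 0], "fingers": 1}, {"dp": [0, 0, -35], "dr": [0, 0, 0], "fingers": 1}, {"dp": [0, 0, -30], "dr": [0, 0, 0], "fingers": 1}]' --squeeze 24

```text
time_s: 17.23
tool_pos: [0.4652, 0.0054, 0.178]
tool_rot: [180.0, 0.0, -0.5]
force: [-0.2, -0.3, -1.7]
grip_width: 0.0429
grasp_force: 23.5
```

>>> step_arm --moves '[{"dp": [3.8, -45, 0], "dr": [0, 0, 0], "fingers": 1}, {"dp": [3.8, -45, 0], "dr": [0, 0, 0], "fingers": 1}, {"dp": [3.8, -45, 0], "dr": [0, 0, 0], "fingers": 1}, {"dp": [3.8, -45, 0], "dr": [0, 0, 0], "fingers": 1}, {"dp": [3.8, -45, 0], "dr": [0, 0, 0], "fingers": 1}]'

```text
time_s: 17.85
tool_pos: [0.4864, 0.231, 0.1766]
tool_rot: [179.9, 0.0, -0.6]
force: [0.7, -0.0, -2.2]
grip_width: 0.0429
grasp_force: 23.5
```

>>> step_arm --moves '[{"dp": [0, 0, 0], "dr": [0, 0, -0.1553], "fingers": 1}, {"dp": [0, 0, 0], "dr": [0, 0, -0.1553], "fingers": 1}, {"dp": [0, 0, 0], "dr": [0, 0, -0.1553], "fingers": 1}, {"dp": [0, 0, 0], "dr": [0, 0, -0.1553], "fingers": 1}, {"dp": [0, 0, 0], "dr": [0, 0, -0.1553], "fingers": 1}]'

```text
time_s: 18.48
tool_pos: [0.4862, 0.2298, 0.1764]
tool_rot: [-180.0, 0.1, 44.3]
force: [0.5, 0.5, -2.5]
grip_width: 0.043
grasp_force: 23.5
```

>>> step_arm --moves '[{"dp": [0, 0, 0], "dr": [0, 0, -0.1553], "fingers": 1}, {"dp": [0, 0, 0], "dr": [0, 0, -0.1553], "fingers": 1}, {"dp": [0, 0, 0], "dr": [0, 0, -0.1553], "fingers": 1}, {"dp": [0, 0, 0], "dr": [0, 0, -0.1553], "fingers": 1}, {"dp": [0, 0, 0], "dr": [0, 0, -0.1553], "fingers": 1}]'

```text
time_s: 19.1
tool_pos: [0.4863, 0.2297, 0.1764]
tool_rot: [-179.9, 0.1, 88.7]
force: [-0.1, -0.4, -2.1]
grip_width: 0.0427
grasp_force: 23.5
```

>>> step_arm --moves '[{"dp": [0, 0, 0], "dr": [0, 0, 0], "fingers": 1}, {"dp": [0, 0, 20], "dr": [0, 0, 0], "fingers": 1}, {"dp": [0, 0, 30], "dr": [0, 0, 0], "fingers": 1}, {"dp": [0, 0, 20], "dr": [0, 0, 0], "fingers": 1}, {"dp": [0, 0, 0], "dr": [0, 0, 0], "fingers": 1}]'

```text
time_s: 19.73
tool_pos: [0.4852, 0.2297, 0.105]
tool_rot: [-179.8, 0.1, 88.4]
force: [-0.5, 0.2, -3.1]
grip_width: 0.0429
grasp_force: 23.5
```

Run:
```python
from h import *
from cell import env
to(env,.4876,.230,.034,88.5)
```

```text
now [0.4852 0.2297 0.105 ] [-1.798e+02  1.000e-01  8.840e+01] | drz -0.001 dp(after turn) mm [ 0.4  2.4 71. ] t 19.725
```

>>> step_arm --moves '[{"dp": [0, 1.8, 10], "dr": [0, 0, 0], "fingers": 1}, {"dp": [0, 0, 20], "dr": [0, 0, 0], "fingers": 1}, {"dp": [0, 0, 10], "dr": [0, 0, 0], "fingers": 1}, {"dp": [0, 0, 0], "dr": [0, 0, 0], "fingers": 1}, {"dp": [0, 0, 0], "dr": [0, 0, 0], "fingers": 1}]'

```text
time_s: 20.35
tool_pos: [0.4888, 0.2306, 0.0674]
tool_rot: [180.0, -0.0, 88.5]
force: [-0.6, -0.1, -2.7]
grip_width: 0.0427
grasp_force: 23.5
```

>>> step_arm --moves '[{"dp": [0, 0, 5], "dr": [0, 0, 0], "fingers": 1}, {"dp": [0, 0, 5], "dr": [0, 0, 0], "fingers": 1}, {"dp": [0, 0, 4], "dr": [0, 0, 0], "fingers": 1}, {"dp": [0, 0, 4], "dr": [0, 0, 0], "fingers": 1}, {"dp": [0, 0, 0], "dr": [0, 0, 0], "fingers": 1}]'

```text
time_s: 20.98
tool_pos: [0.4883, 0.2302, 0.0487]
tool_rot: [-180.0, 0.0, 88.5]
force: [-0.3, 0.7, -2.3]
grip_width: 0.0424
grasp_force: 23.5
```

>>> step_arm --moves '[{"dp": [0, -0.7, 3], "dr": [0, 0, 0], "fingers": 1}, {"dp": [0, 0, 4], "dr": [0, 0, 0], "fingers": 1}, {"dp": [0, 0, 4], "dr": [0, 0, 0], "fingers": 1}, {"dp": [0, 0, 3], "dr": [0, 0, 0], "fingers": 1}, {"dp": [0, 0, 0], "dr": [0, 0, 0], "fingers": 1}]'

```text
time_s: 21.6
tool_pos: [0.4876, 0.2302, 0.0348]
tool_rot: [-180.0, 0.0, 88.5]
force: [0.2, -1.2, -1.9]
grip_width: 0.0428
grasp_force: 23.5
```

>>> step_arm --moves '[{"dp": [0, 0, 0.5], "dr": [0, 0, 0], "fingers": 1}, {"dp": [0, 0, 0.5], "dr": [0, 0, 0], "fingers": 1}, {"dp": [0, 0, 0], "dr": [0, 0, 0], "fingers": 1}, {"dp": [0, 0, 0], "dr": [0, 0, 0], "fingers": 1}, {"dp": [0, 0, 0], "dr": [0, 0, 0], "fingers": 1}]'

```text
time_s: 22.22
tool_pos: [0.4879, 0.2303, 0.0341]
tool_rot: [180.0, 0.0, 88.5]
force: [0.2, -0.7, -2.2]
grip_width: 0.0425
grasp_force: 23.5
```

>>> step_arm --moves '[{"dp": [0, 0, 0.5], "dr": [0, 0, 0], "fingers": 1}, {"dp": [0, 0, 0.5], "dr": [0, 0, 0], "fingers": 1}, {"dp": [0, 0, 0], "dr": [0, 0, 0], "fingers": 1}, {"dp": [0, 0, 0], "dr": [0, 0, 0], "fingers": 1}, {"dp": [0, 0, 0], "dr": [0, 0, 0], "fingers": 1}]'

```text
time_s: 22.85
tool_pos: [0.488, 0.2303, 0.0333]
tool_rot: [180.0, 0.0, 88.4]
force: [-0.1, -1.4, 2.3]
grip_width: 0.0423
grasp_force: 23.5
```

>>> step_arm --moves '[{"dp": [0, 0, 0], "dr": [0, 0, 0], "fingers": 0.45}, {"dp": [0, 0, 0], "dr": [0, 0, 0], "fingers": 0.4}, {"dp": [0, 0, 0], "dr": [0, 0, 0], "fingers": 0.3}, {"dp": [0, 0, 0], "dr": [0, 0, 0], "fingers": 0}, {"dp": [0, 0, 0], "dr": [0, 0, 0], "fingers": 0}]'

```text
time_s: 23.48
tool_pos: [0.4878, 0.2303, 0.033]
tool_rot: [-180.0, -0.0, 88.5]
force: [0.6, 1.1, -0.1]
grip_width: 0.0732
grasp_force: 0.0
```

>>> step_arm --moves '[{"dp": [0, 0, 0], "dr": [0, 0, 0], "fingers": 0}, {"dp": [0, 0, -20], "dr": [0, 0, 0], "fingers": 0}, {"dp": [0, 0, -35], "dr": [0, 0, 0], "fingers": 0}, {"dp": [0, 0, -45], "dr": [0, 0, 0], "fingers": 0}, {"dp": [0, 0, -45], "dr": [0, 0, 0], "fingers": 0}]'

```text
time_s: 24.1
tool_pos: [0.4878, 0.2308, 0.1808]
tool_rot: [179.9, -0.0, 88.5]
force: [0.6, -0.1, -0.0]
grip_width: 0.0869
grasp_force: 0.0
```

>>> step_arm --moves '[{"dp": [-49.8, -1.6, 0], "dr": [0, 0, 0], "fingers": 0}, {"dp": [-49.8, -1.6, 0], "dr": [0, 0, 0], "fingers": 0}, {"dp": [-49.8, -1.6, 0], "dr": [0, 0, 0], "fingers": 0}, {"dp": [-49.8, -1.6, 0], "dr": [0, 0, 0], "fingers": 0}, {"dp": [-49.8, -1.6, 0], "dr": [0, 0, 0], "fingers": 0}]'

```text
time_s: 24.72
tool_pos: [0.4733, -0.0196, 0.1794]
tool_rot: [179.9, 0.1, 88.5]
force: [0.5, -0.3, -0.6]
grip_width: 0.0871
grasp_force: 0.0
```

>>> step_arm --moves '[{"dp": [-49.8, -1.6, 0], "dr": [0, 0, 0], "fingers": 0}, {"dp": [-49.8, -1.6, 0], "dr": [0, 0, 0], "fingers": 0}, {"dp": [0, 0, 0], "dr": [0, 0, 0.156], "fingers": 0}, {"dp": [0, 0, 0], "dr": [0, 0, 0.156], "fingers": 0}, {"dp": [0, 0, 0], "dr": [0, 0, 0.156], "fingers": 0}]'

```text
time_s: 25.35
tool_pos: [0.4677, -0.1174, 0.1793]
tool_rot: [179.9, 0.0, 61.4]
force: [0.4, -0.3, -0.4]
grip_width: 0.0869
grasp_force: 0.0
```

>>> step_arm --moves '[{"dp": [0, 0, 0], "dr": [0, 0, 0.156], "fingers": 0}, {"dp": [0, 0, 0], "dr": [0, 0, 0.156], "fingers": 0}, {"dp": [0, 0, 0], "dr": [0, 0, 0.156], "fingers": 0}, {"dp": [0, 0, 0], "dr": [0, 0, 0.156], "fingers": 0}, {"dp": [0, 0, 0], "dr": [0, 0, 0.156], "fingers": 0}]'

```text
time_s: 25.98
tool_pos: [0.4677, -0.1172, 0.1793]
tool_rot: [179.9, -0.0, 16.7]
force: [0.6, 0.6, -0.5]
grip_width: 0.0868
grasp_force: 0.0
```

>>> step_arm --moves '[{"dp": [0, 0, 0], "dr": [0, 0, 0.156], "fingers": 0}, {"dp": [0, 0, 20], "dr": [0, 0, 0], "fingers": 0}, {"dp": [0, 0, 30], "dr": [0, 0, 0], "fingers": 0}, {"dp": [0, 0, 30], "dr": [0, 0, 0], "fingers": 0}, {"dp": [0, 0, 0], "dr": [0, 0, 0], "fingers": 0}]'

```text
time_s: 26.6
tool_pos: [0.466, -0.1169, 0.0975]
tool_rot: [-179.9, 0.1, 8.1]
force: [-0.3, -0.6, 0.2]
grip_width: 0.0872
grasp_force: 0.0
```

Run:
```python
from h import *
from cell import env
to(env,.4680,-.118,.022,8)
```

```text
now [ 0.466  -0.1169  0.0975] [-1.799e+02  1.000e-01  8.100e+00] | drz 0.001 dp(after turn) mm [ 1.8  1.3 75.5] t 26.6
```

>>> step_arm --moves '[{"dp": [0.5, 1, 20], "dr": [0, 0, 0], "fingers": 0}, {"dp": [0, 0, 35], "dr": [0, 0, 0], "fingers": 0}, {"dp": [0, 0, 20], "dr": [0, 0, 0], "fingers": 0}, {"dp": [0, 0, 0], "dr": [0, 0, 0], "fingers": 0.2}, {"dp": [0, 0, 0], "dr": [0, 0, 0], "fingers": 0.3}]' --squeeze 8

```text
time_s: 27.22
tool_pos: [0.4694, -0.1191, 0.025]
tool_rot: [179.9, -0.1, 8.0]
force: [-0.1, -0.0, 0.1]
grip_width: 0.074
grasp_force: 0.0
```

>>> step_arm --moves '[{"dp": [0, 0, 0], "dr": [0, 0, 0], "fingers": 1}, {"dp": [0, 0, 0], "dr": [0, 0, 0], "fingers": 1}, {"dp": [0, 0, 0], "dr": [0, 0, 0], "fingers": 1}, {"dp": [0, 0, 0], "dr": [0, 0, 0], "fingers": 1}, {"dp": [0, 0, 0], "dr": [0, 0, 0], "fingers": 1}]' --squeeze 8

```text
time_s: 27.85
tool_pos: [0.4689, -0.119, 0.0243]
tool_rot: [179.9, -0.1, 8.0]
force: [-1.5, 0.2, 7.4]
grip_width: 0.0583
grasp_force: 7.8
```

>>> step_arm --moves '[{"dp": [0, 0, 0], "dr": [0, 0, 0], "fingers": 1}, {"dp": [0, 0, 0], "dr": [0, 0, 0], "fingers": 1}, {"dp": [0, 0, 0], "dr": [0, 0, 0], "fingers": 1}, {"dp": [0, 0, 0], "dr": [0, 0, 0], "fingers": 1}, {"dp": [0, 0, 0], "dr": [0, 0, 0], "fingers": 1}]' --squeeze 20

```text
time_s: 28.48
tool_pos: [0.4688, -0.1189, 0.0243]
tool_rot: [179.9, -0.1, 8.0]
force: [-1.6, 1.5, 6.3]
grip_width: 0.0574
grasp_force: 19.6
```

It closes by only about 1 mm at 20 N, so mount B is the hardened one. To the tray.

>>> step_arm --moves '[{"dp": [0, 0, -20], "dr": [0, 0, 0], "fingers": 1}, {"dp": [0, 0, -35], "dr": [0, 0, 0], "fingers": 1}, {"dp": [0, 0, -40], "dr": [0, 0, 0], "fingers": 1}, {"dp": [24, 2.6, -5], "dr": [0, 0, 0], "fingers": 1}, {"dp": [34, 3.7, 0], "dr": [0, 0, 0], "fingers": 1}]'

```text
time_s: 29.1
tool_pos: [0.5266, -0.1184, 0.1241]
tool_rot: [179.8, -0.0, 7.9]
force: [-0.0, 0.2, -1.3]
grip_width: 0.0573
grasp_force: 19.5
```

>>> step_arm --moves '[{"dp": [34, 3.7, 0], "dr": [0, 0, 0], "fingers": 1}, {"dp": [34, 3.7, 0], "dr": [0, 0, 0], "fingers": 1}, {"dp": [34, 3.7, 0], "dr": [0, 0, 0], "fingers": 1}, {"dp": [34, 3.7, 0], "dr": [0, 0, 0], "fingers": 1}, {"dp": [0, 0, 0], "dr": [0, 0, 0], "fingers": 1}]'

```text
time_s: 29.72
tool_pos: [0.6641, -0.1119, 0.1219]
tool_rot: [-179.9, 0.0, 8.0]
force: [-1.2, -0.8, -2.8]
grip_width: 0.0573
grasp_force: 19.5
```

>>> step_arm --moves '[{"dp": [0, 0, 30], "dr": [0, 0, 0], "fingers": 1}, {"dp": [0, 0, 30], "dr": [0, 0, 0], "fingers": 1}, {"dp": [0, 0, 20], "dr": [0, 0, 0], "fingers": 1}, {"dp": [0, 0, 10], "dr": [0, 0, 0], "fingers": 1}, {"dp": [0, 0, 0], "dr": [0, 0, 0], "fingers": 1}]'

```text
time_s: 30.35
tool_pos: [0.6626, -0.1127, 0.0329]
tool_rot: [-180.0, 0.0, 8.0]
force: [-0.6, 0.4, -1.2]
grip_width: 0.0572
grasp_force: 19.5
```

Contact is expected at about z = 0.028, so I go 4 mm lower and check.

>>> step_arm --moves '[{"dp": [0, 0, 2], "dr": [0, 0, 0], "fingers": 1}, {"dp": [0, 0, 1], "dr": [0, 0, 0], "fingers": 1}, {"dp": [0, 0, 1], "dr": [0, 0, 0], "fingers": 1}, {"dp": [0, 0, 0], "dr": [0, 0, 0], "fingers": 1}, {"dp": [0, 0, 0], "dr": [0, 0, 0], "fingers": 1}]'

```text
time_s: 30.98
tool_pos: [0.663, -0.1126, 0.0292]
tool_rot: [180.0, -0.0, 8.0]
force: [0.1, -0.9, -1.4]
grip_width: 0.0572
grasp_force: 19.5
```

>>> step_arm --moves '[{"dp": [0, 0, 0], "dr": [0, 0, 0], "fingers": 0.3}, {"dp": [0, 0, 0], "dr": [0, 0, 0], "fingers": 0.2}, {"dp": [0, 0, 0], "dr": [0, 0, 0], "fingers": 0}, {"dp": [0, 0, 0], "dr": [0, 0, 0], "fingers": 0}, {"dp": [0, 0, 0], "dr": [0, 0, 0], "fingers": 0}]'

```text
time_s: 31.6
tool_pos: [0.663, -0.1126, 0.0292]
tool_rot: [180.0, -0.0, 8.0]
force: [-0.2, -0.2, -0.9]
grip_width: 0.0854
grasp_force: 0.0
```

>>> step_arm --moves '[{"dp": [0, 0, -20], "dr": [0, 0, 0], "fingers": 0}, {"dp": [0, 0, -40], "dr": [0, 0, 0], "fingers": 0}, {"dp": [0, 0, -50], "dr": [0, 0, 0], "fingers": 0}, {"dp": [0, 0, -50], "dr": [0, 0, 0], "fingers": 0}, {"dp": [0, 0, 0], "dr": [0, 0, 0], "fingers": 0}]'

```text
time_s: 32.22
tool_pos: [0.666, -0.1118, 0.196]
tool_rot: [179.8, -0.6, 8.0]
force: [-0.1, -0.2, -0.7]
grip_width: 0.087
grasp_force: 0.0
```

Run:
```python
from h import *
from cell import env
im=env.read_camera("side"); b=cv2.resize(im[90:290,210:450,::-1],None,fx=3,fy=3,interpolation=cv2.INTER_CUBIC)
cv2.imwrite("pics/s5.png",b); to(env,.66,-.11,.2,8)
```

```text
now [ 0.6645 -0.1122  0.193 ] [179.9  -0.3   8. ] | drz 0.000 dp(after turn) mm [-4.1 -2.8 -7. ] t 32.275
```

View pics/s5.png

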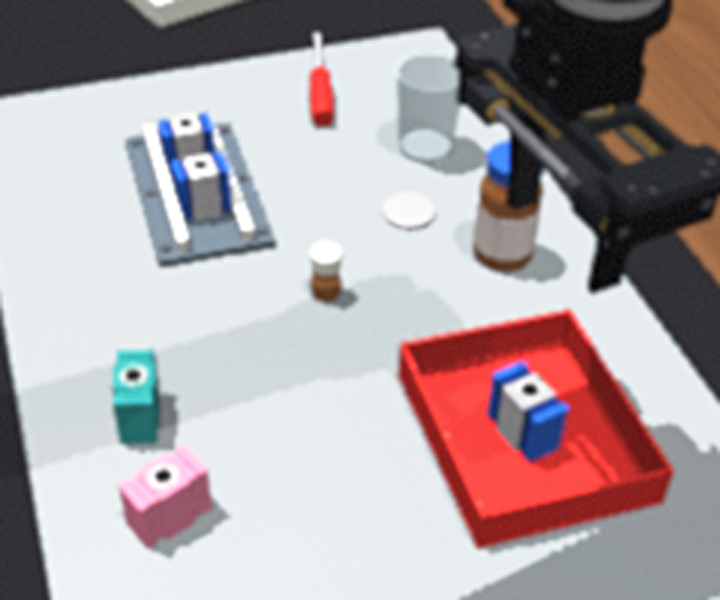

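The picture shows both soft mounts upright in the rail, at (186,125) and (200,165). The hard one stands in the tray at (528,410), the gripper is clear and the bystanders are in place. Hand in.

```bash
python3 -c "
from cell import env
print(env.sign_off())"
```

```text
the job is handed in; nothing more can be done
None
```

The two soft mounts are home in the rail, the hardened one is in the red tray, and the job is handed in at about 32 s; I have not seen the judge's result.

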